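Lock the recipe stand's sliding leg at its mark

ROBOT

A 7-joint arm with a two-finger parallel gripper is mounted at the origin on a cart in front of the work surface, level with it; the furniture and walls round the work are solid. World frame = base frame: x ahead of the robot, y to its left, z up, the work surface at z = 0. Lengths are in m, angles in degrees, forces in N, time in s.
With the tool pointing down it reaches from about 0.425 to 0.875 m from the base axis. Payload 4.7 kg.
Tool frame: the origin (TCP) lies midway between the tips of the shut fingers; the grasp point (between the pads) lies 19 mm behind it; z points along the fingers, y is the line along which they close (so a half turn about z gives the same grasp; the last joint's range is limited). The gripper opens to 87 mm and grips with 3 to 60 N. Pads are 19 mm wide; open, the fingers measure 117 mm over their backs; the gripper's body (75 mm by 190 mm) begins 51 mm behind the grasp point.
Start: joints at [65.495, 18.392, -4.016, 83.108, 1.295, 78.541, -3.26], TCP at [0.278, -0.588, 0.194] pointing down, gripper open.
Joint ranges: [-163.93, 163.93], [-17.29, 119.83], [-79.2, 71.16], [3.27, 140.29], [-89.18, 269.18], [5.43, 117.66], [-154.24, 154.24]. Speed limits (degrees/s): [147.25, 147.25, 180, 180, 180, 180, 180].

INTERFACE

Orientations are given as [roll, pitch, yaw] about the fixed x, y, z axes, in that order (R = Rz(yaw) Ry(pitch) Rx(roll)).
In Python, from cell import env, viewer, boxes_of, masks_of gives the robot as it stands. The module is installed in compiled form; this text tells all that it offers.
- The arm moves only by the tool apply_moves, never from a script. Its argument "moves" is a list of rows, each a list of 7 numbers: the shift along the tool's x, y, z scaled (see below), then the turn, a rotation vector about the tool's x, y, z scaled (see below), then the opening, from 0 (shut) to 1 (fully open). A call has 1 to 20 rows; each row is the pose to reach, as a shift and turn from the pose commanded when the call began, along the tool's axes at that moment; what a row does not reach only later rows make up. The controller multiplies each number of a shift by 0.2 m and each number of a turn by 1.5 rad. A row lasts 1/10 s, in which the tool goes at most 50 mm and 8.59 degrees, less where a joint would pass 70% of its speed; a pose out of reach is approached as far as the arm can. A call with a number of a shift or a turn outside -1 to 1 is refused whole. A call with a gripper value outside its range is refused whole. The fingers move at their own pace and stop on an object; "grip_force" is the grip in N (left out, the last holds). Time passes only in rows, so rows that repeat a pose let the fingers close. It gives the time, the measured TCP pose, the force, the opening and the grip force at its end, in the units of the state.
- env.get_obs(): the state, without advancing time (a new reading comes with each control period).
- viewer.read_camera(name): name is "scene" or "top"; returns the picture (384x512x3 uint8, red, green, blue); there is no depth.
- viewer.get_calibration(name): a dict with "fov_y" (degrees; the focal length in pixels is half the picture's height over the tangent of half this angle, whatever the lens; pixels are square), "cx", "cy" (the principal point, pixels), "position" and "orientation" of the camera in the world. Camera axes: x right, y up, looking along -z (the intrinsics and any distortion apply to the point x, -y, -z); pixel columns grow to the right and rows downward; lengths in m; the calibration is good to about 2 mm. A picture is of the moment at which its call begins. get_calibration takes no time and is no camera call.
- env.sign_off(): hands the job in; it is judged then, once.
Trained networks look in the newest picture that a camera, given by its name, has taken for a name from the list of things; names that differ only in an ending like _2 or _b are one class to them, and where a whole thing is asked for, a point or a joint stands for the part that bears it (a point fixed in the world has none). Each returns a list of dicts, best first, with "conf" (0 to 1); they miss things now and then, are a little off and sometimes report something else, mostly with a low value. They report only what shows in the picture. A call takes as long as a camera call.
- boxes_of(camera, target): "location" ([column, row] in pixels, amid what is visible of it).
- masks_of(camera, target): "pixels" (384x512 bool, what is visible of it) and "location" ([column, row] in pixels, amid what is visible of it).
The state is a dict: "time_s": time; "qpos": joint angles; "joint_velocities": joint speeds; "effort": joint torques, N m; "tool_pos": TCP position; "tool_rot": TCP orientation; "force": force on the tool from outside, world axes, zero at the start; "wrist_torque": the same for the moment, N m; "grip_width": finger opening in m; "grasp_force": force on a finger pad.
Only numpy, scipy, OpenCV 4.12 (cv2) and the standard library are available. Lean on these libraries where they do the work, as an engineer would, in place of code of your own. Each camera call takes 0.05 s, during which the arm holds its last target. There are 200 camera calls.

TASK

Set the recipe stand for the thick book: take the crossbar on the front of its sprung sliding leg, pull the leg out until the black line on it is level with the front ends of the guide rails, and, holding it there by the crossbar, slide the black cam lever along the crossbar to the left until it is fully closed. Do not let the leg leave its mark while the lever moves, leave the other things alone, and finish still holding the crossbar with the leg at its mark: do not let go at the end.

Things in the scene. Friction and masses are not known exactly. Their poses are not given: they have to be found in the camera images.
- stand: Steel recipe-book stand fixed to the counter: base 104 (x) x 140 (y) x 10 mm, at its rear a board 170 mm wide leaning back, 105 mm high. Origin: centre of the base's underside. Its -x points to the front (roughly to the robot), +y to the robot's left. Two guide rails along x (y = 13 to 22 mm either side, tops 28 mm up, front ends at x = -45 mm) lead the leg
- leg (a joint): Travel in m of the sliding leg, an aluminium bar 24 mm wide between the rails, top 24 mm up. 0 = drawn in; grows as it comes out along the stand's -x; end of travel 0.060. A thin black line across it is the length mark, level with the rails' front ends at 0.040. A spring draws it in: 3 N at 0, 7 N at the mark; let go, it slips back
- leg_line (a point): middle of the black line across the leg's top (moves with the leg)
- index (a point): point midway between the front ends of the guide rails, at the height of the leg's top: where leg_line lies when the leg is at its mark
- crossbar (a point): Steel bar across the leg: 14 mm thick (stand's x), 150 long (y), 18 high, 49 to 67 mm above the counter. This point: its centre, in the stand's frame x = -62 mm - leg travel, y = 0, z = 58 mm. Grip it from above, a finger before and one behind, from y = -66 mm to the lever. Its post (y = -8 to 8) is thinner than the bar: fingers astride pass it, and slide along if the grip is light
- lever (a joint): Travel in m of the cam lever, a black saddle astride the crossbar (38 mm in x, 24 in y, 26 high, with a thumb paddle on top up to 93 mm above the counter). 0 = open; grows as it slides along the bar to the stand's +y (left); 0.038 = fully closed, at its stop by the bar's left end. Moves at about 3 N and stays where it is left
- lever_face (a point): middle of the lever's right face (towards the stand's -y), the face to push on, 58 mm above the counter; in the stand's frame at x = -62 mm - leg travel, y = 4 mm + lever travel
- cup_1: small red cup with a handle, 58x85x51, standing near the left of the stand; loose bystander, leave alone; origin under its middle
- glass_shot: small glass, 48 wide, 59 high, near the right of the stand; loose bystander, leave alone; origin under its middle
- tamper: tamper with wooden handle, 58 wide, 93 high; loose bystander, leave alone; origin under its middle
- pitcher_small: small steel milk pitcher, 71x85x92; loose bystander, leave alone; origin under its middle
- basket_1: steel filter basket, 71 wide, 26 high; loose bystander, leave alone; origin under its middle
- cocoa_shaker: shaker with a perforated cap, 44 wide, 90 high; loose bystander, leave alone; origin under its middle
- spoon_1: steel spoon, 136x28x9, lying; loose bystander, leave alone; origin under its middle

How it is judged (in metres and radians):
On the way, in this order (a step that is already met when the one before it is completed fails the run):
1. the leg is held at its mark by the crossbar, the lever still open (value of joint leg between 0.0355 and 0.0445 m and value of joint lever below 0.012 m and contact force between the fingers and leg_c2 above 1 N), for 0.2 s.
2. the lever is fully closed, the leg still held at its mark (value of joint leg between 0.0355 and 0.0445 m and value of joint lever above 0.035 m and contact force between the fingers and leg_c2 above 1 N), for 0.2 s.
At the end, for the whole second after the job is handed in: The fingers still hold the crossbar (contact over 1 N), the leg rests within 4.5 mm of its mark (0.040), and the lever is closed to within 3 mm of its stop (0.038) (all of step 2 and velocity of joint leg between -0.01 and 0.01 m/s); the arm keeps its last pose, push and grip.
It fails at once if the leg was more than 7 mm off its mark while the lever was part closed (value of joint lever above 0.014 m and (value of joint leg below 0.033 m or value of joint leg above 0.047 m)).
It fails at once if a bystander was moved by more than 20 mm (distance of any of cup_1, glass_shot, tamper, pitcher_small, basket_1, cocoa_shaker, spoon_1 from where it was at the start of the episode above 0.02 m).
It also fails if it takes over 38 s, if anything falls off the work surface, if the arm or the gripper's body presses on something with over 40 N, if the wrist force passes 120 N, or if a joint passes its speed limit or range.

## Working session

There is one attempt and no reset: what is moved stays moved. The work goes in short steps, Python scripts to look and compute and a tool call to move; the robot and the scene stay as the last step left them, time stands still between calls to the robot, and variables do not carry over. Pictures are saved under pics/ and viewed, at most 10 in all, crops included, and the job is handed in when it is done.

Besides the shell and the picture viewer there is one more tool, called after "Call:" in YAML: its name, and indented under it one key for each argument. apply_moves: Moves the arm, as the interface text tells. Shifts and turns lie within -1 to 1; 1 stands for 0.2 m of shift or 1.5 rad of turn. Its arguments: {"type":"object","properties":{"moves":{"type":"array","items":{"type":"array","items":{"type":"number","minimum":-1,"maximum":1}}},"grip_force":{"type":"number"}},"required":["moves"]}

```bash
mkdir -p pics
cat > h.py <<'E'
import numpy as np, cv2
from cell import env, viewer, boxes_of, masks_of
def shot(n,f): 
    im=viewer.read_camera(n); cv2.imwrite('pics/'+f,im[:,:,::-1]); return im
E
python3 - <<'E'
from h import *
for n in('scene','top'):
    shot(n,n+'0.png'); print(n,viewer.get_calibration(n))
    for t in('stand','leg','leg_line','crossbar','lever','lever_face','cup_1','glass_shot','index'):
        try: r=boxes_of(n,t); print(t,[(np.round(d['location'],1),round(d['conf'],2)) for d in r[:2]])
        except Exception as e: print(t,e)
print(env.get_obs())
E
```

```text
scene {'fov_y': 42.425386565693984, 'cx': 256.81568135471673, 'cy': 183.03912636443619, 'position': array([-0.3011871 ,  0.54225096,  1.32620421]), 'orientation': array([  38.83189837,    0.23019528, -127.69475833])}
stand [(array([262.9, 167.6]), 0.88)]
leg [(array([279.9, 175.6]), 0.93)]
leg_line [(array([278.4, 174.8]), 0.75)]
crossbar [(array([279.1, 174.9]), 0.86)]
lever []
lever_face [(array([277.8, 176.9]), 0.46)]
cup_1 [(array([254.9, 202.1]), 0.58)]
glass_shot [(array([307.6, 156.8]), 0.48)]
index [(array([266.1, 168.8]), 0.97)]
top {'fov_y': 57.14325708527341, 'cx': 252.60443694882937, 'cy': 192.96830939414986, 'position': array([ 0.30088349, -0.07269205,  1.18771555]), 'orientation': array([  8.73573005,  -1.00556151, -88.70104347])}
stand [(array([275.4, 169.9]), 0.81)]
leg [(array([278.7, 183.5]), 0.62)]
leg_line [(array([276.9, 186.5]), 0.96), (array([316.6, 182.2]), 0.4)]
crossbar [(array([276.1, 188.1]), 0.69)]
lever [(array([274.4, 189.1]), 0.28)]
lever_face [(array([273.1, 192.8]), 0.52)]
cup_1 [(array([235.8, 195.7]), 0.59)]
glass_shot [(array([318.3, 182.4]), 0.54), (array([108.3, 212.2]), 0.17)]
index [(array([275.6, 169.2]), 0.8), (array([109.9, 214.5]), 0.21)]
{'time_s': 1.0, 'qpos': array([65.49418922, 18.39113588, -4.01652293, 83.10701071,  1.29518972,
       78.541971  , -3.26008837]), 'joint_velocities': array([-0.02707452,  0.02773267,  0.00154116,  0.05901562,  0.05949147,
        0.03069996, -0.0150556 ]), 'effort': array([-1.47375686e-04, -4.91113651e+01, -4.03539045e-01, -3.12782335e+01,
       -6.36717794e-02,  3.37913563e-02,  3.79206938e-05]), 'tool_pos': array([ 0.27790697, -0.58761822,  0.19360026]), 'tool_rot': array([1.79994972e+02, 2.82602088e-03, 2.53149454e+01]), 'force': array([0.01606211, 0.20092926, 0.75196164]), 'wrist_torque': array([0.03797007, 0.02159746, 0.01939651]), 'grasp_force': 0.0, 'grip_width': 0.08698161498072964}
```

Run:
```python
import cv2
a=cv2.imread('pics/top0.png')[120:240,200:360]; b=cv2.imread('pics/scene0.png')[100:250,180:380]
cv2.imwrite('pics/top0c.png',cv2.resize(a,None,fx=5,fy=5,interpolation=cv2.INTER_CUBIC))
cv2.imwrite('pics/scene0c.png',cv2.resize(b,None,fx=4,fy=4,interpolation=cv2.INTER_CUBIC))
```

```text
(no output)
```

View pics/top0c.png

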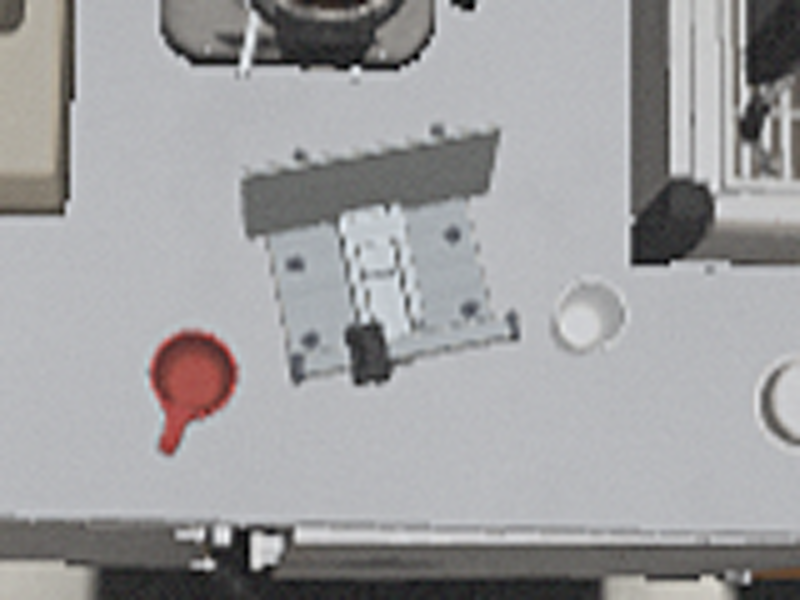

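View pics/scene0c.png

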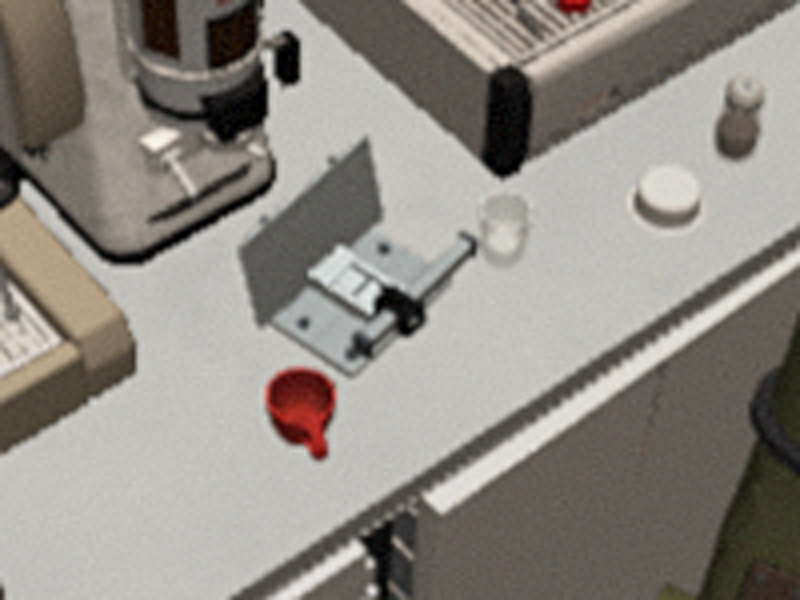

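View pics/top0.png

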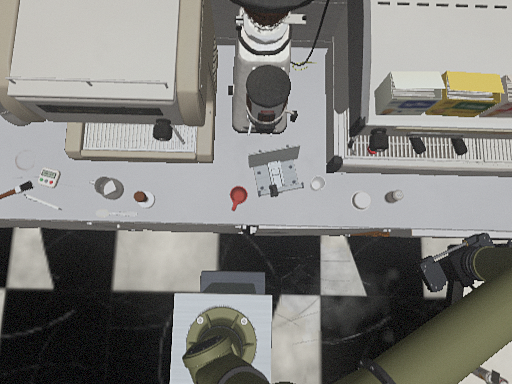

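```bash
cat >> h.py <<'E'
from scipy.spatial.transform import Rotation as R
from scipy.optimize import least_squares
def proj(n,P):
    c=viewer.get_calibration(n); M=R.from_euler('xyz',c['orientation'],degrees=True)
    p=M.inv().apply(np.atleast_2d(P)-c['position']); f=192/np.tan(np.radians(c['fov_y']/2))
    return np.c_[c['cx']-f*p[:,0]/p[:,2], c['cy']+f*p[:,1]/p[:,2]]
def world(s,P):
    return R.from_euler('z',s[2]).apply(np.atleast_2d(P))+[s[0],s[1],0]
def fit(obs,x0=(.6,-.15,0)):
    F=lambda s: np.concatenate([(proj(n,world(s,P))-uv).ravel() for n,P,uv in obs])
    r=least_squares(F,x0,loss='soft_l1'); return r.x,F(r.x).reshape(-1,2)
E
python3 - <<'E'
from h import *
T=lambda U,V:((U+.5)/5-.5+200,(V+.5)/5-.5+120)
S=lambda U,V:((U+.5)/4-.5+180,(V+.5)/4-.5+100)
m=1e-3
obs=[('top',np.array([-62,74,62])*m,T(296,368)),('top',np.array([-62,-74,62])*m,T(514,326)),
('top',np.array([-62,16,93])*m,T(370,350)),
('top',np.array([52,70,10])*m,T(268,238)),('top',np.array([-45,-70,10])*m,T(492,300)),
('scene',np.array([-62,74,60])*m,S(361,343)),('scene',np.array([-62,-74,60])*m,S(468,243)),
('scene',np.array([-52,70,5])*m,S(352,374))]
s,r=fit(obs);print(s,np.degrees(s[2]));print(r.round(1))
print(world(s,np.array([[-62,0,58],[-62,-20,58],[-102,-20,58],[-102,4,58]])*m))
for n in('scene','top'):
  for t in('cup_1','glass_shot'):
    d=masks_of(n,t)
    print(n,t,d and d[0]['location'])
E
```

```text
[ 0.5500279  -0.16362038  0.21939893] 12.570632441995583
[[-1.1  0.2]
 [-0.1 -0.1]
 [ 2.4 -1.2]
 [-1.5 -4.1]
 [-0.3  3.2]
 [ 0.2  0.2]
 [ 0.6 -1. ]
 [ 0.6  0.4]]
[[ 0.48951414 -0.17711425  0.058     ]
 [ 0.493867   -0.19663482  0.058     ]
 [ 0.45482586 -0.20534054  0.058     ]
 [ 0.44960243 -0.18191585  0.058     ]]
scene cup_1 [257.4, 203.2]
scene glass_shot [307.2, 158.6]
top cup_1 [237.1, 195.1]
top glass_shot [316.6, 179.7]
```

Call:
apply_moves:
  moves:
    - [0.2, -0.14, 0, 0, 0, -0.1, 1]
    - [0.4, -0.28, 0, 0, 0, -0.2, 1]
    - [0.6, -0.42, 0, 0, 0, -0.3, 1]
    - [0.8, -0.56, 0, 0, 0, -0.4, 1]
    - [0.95, -0.68, 0, 0, 0, -0.5, 0.7]
    - [0.95, -0.68, 0, 0, 0, -0.6, 0.7]
    - [0.95, -0.68, 0, 0, 0, -0.7, 0.7]
    - [0.95, -0.68, 0, 0, 0, -0.8, 0.7]
    - [0.95, -0.68, 0, 0, 0, -0.9, 0.7]
    - [0.95, -0.68, 0, 0, 0, -0.9, 0.7]
  grip_force: 15

```text
time_s: 2.2
tool_pos: [0.3915, -0.3835, 0.1937]
tool_rot: [180.0, 0.0, 102.7]
force: [-0.0, 0.6, 1.1]
grip_width: 0.0616
grasp_force: 0.0
```

Call:
apply_moves:
  moves:
    - [0.19, 0.17, 0, 0, 0, 0, 0.7]
    - [0.38, 0.34, 0, 0, 0, 0, 0.7]
    - [0.58, 0.52, 0.1, 0, 0, 0, 0.7]
    - [0.79, 0.705, 0.25, 0, 0, 0, 0.7]
    - [0.79, 0.705, 0.37, 0, 0, 0, 0.7]
    - [0.79, 0.705, 0.37, 0, 0, 0, 0.7]

```text
time_s: 2.8
tool_pos: [0.4931, -0.1929, 0.1155]
tool_rot: [-179.7, -0.3, 102.9]
force: [-1.1, -0.4, -0.9]
grip_width: 0.0608
grasp_force: 0.0
```

Run:
```python
from h import *
o=env.get_obs();print(o['tool_pos'],o['qpos'].round(0))
a=shot('top','t1.png')[130:220,220:340]; b=shot('scene','s1.png')[110:210,220:340]
a=cv2.resize(a,(600,450),interpolation=2);b=cv2.resize(b,(600,500),interpolation=2)
cv2.imwrite('pics/t1c.png',a[:,:,::-1]);cv2.imwrite('pics/s1c.png',b[:,:,::-1])
```

```text
[ 0.49306253 -0.19291121  0.1155399 ] [ 45.   9. -28. 105.   4.  68.  28.]
```

View pics/s1c.png

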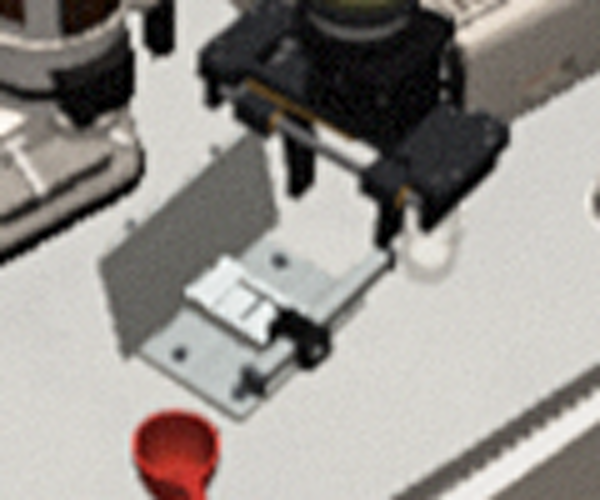

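View pics/t1c.png

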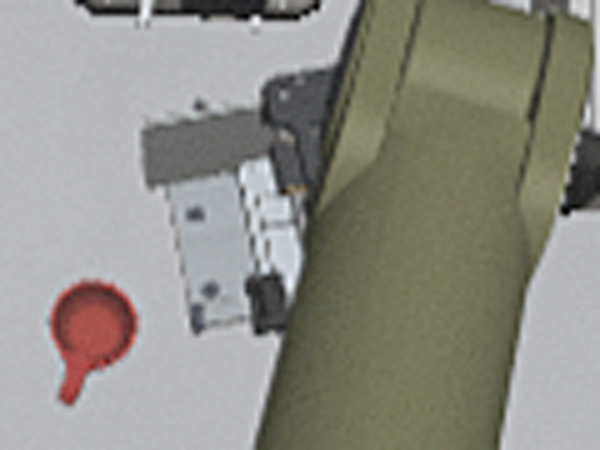

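Run:
```python
from h import *
o=env.get_obs();T=R.from_euler('xyz',o['tool_rot'],degrees=True);p=o['tool_pos'];print(p,o['tool_rot'])
print((proj('scene',p+T.apply([[0,-.035,0],[0,.035,0],[0,0,0]]))-[220,110])*5)
s=np.array([ 0.5500279, -0.16362038,0.21939893])
m=1e-3
for n,o_ in(('scene',[220,110]),('top',[220,130])):
  q=world(s,np.array([[-62,75,58],[-62,-75,58],[-52,70,5],[-45,0,24],[-5,0,24],[-62,4,80],[-62,28,80],[-52,-70,10]])*m)
  print(((proj(n,q)-o_)*5).round(0).tolist())
print(R.from_euler('z',-s[2]).apply(p-[s[0],s[1],0]))
```

```text
[ 0.49397564 -0.19853582  0.1192604 ] [-1.79924234e+02 -1.64920542e-02  1.02567055e+02]
[[387.1667322  258.64249011]
 [302.09625399 207.96986448]
 [344.25960179 233.08465852]]
[[250.0, 380.0], [387.0, 248.0], [241.0, 418.0], [298.0, 333.0], [252.0, 304.0], [317.0, 295.0], [295.0, 316.0], [367.0, 291.0]]
[[187.0, 318.0], [412.0, 274.0], [189.0, 314.0], [290.0, 280.0], [277.0, 222.0], [297.0, 292.0], [260.0, 299.0], [390.0, 274.0]]
[-0.0623077  -0.02187908  0.1192604 ]
```

Call:
apply_moves:
  moves:
    - [0, 0, 0.1, 0, 0, 0, 0.7]
    - [0, 0, 0.2, 0, 0, 0, 0.7]
    - [0, 0, 0.3, 0, 0, 0, 0.7]
    - [0, 0, 0.39, 0, 0, 0, 0.7]
    - [0, 0, 0.39, 0, 0, 0, 0.5]
    - [0, 0, 0.39, 0, 0, 0, 0]
    - [0, 0, 0.39, 0, 0, 0, 0]
    - [0, 0, 0.39, 0, 0, 0, 0]
    - [0, 0, 0.39, 0, 0, 0, 0]
    - [0, 0, 0.39, 0, 0, 0, 0]
  grip_force: 15

```text
time_s: 3.9
tool_pos: [0.4947, -0.1985, 0.042]
tool_rot: [180.0, 0.0, 102.7]
force: [0.2, -0.1, -0.1]
grip_width: 0.0209
grasp_force: 0.0
```

Call:
apply_moves:
  moves:
    - [0, 0, 0, 0, 0, 0, 0]
    - [0, 0, 0, 0, 0, 0, 0]
    - [0, 0, 0, 0, 0, 0, 0]
    - [0, 0, 0, 0, 0, 0, 0]

```text
time_s: 4.3
tool_pos: [0.4944, -0.1983, 0.0415]
tool_rot: [-180.0, -0.0, 102.7]
force: [-0.9, -0.4, 0.3]
grip_width: 0.0006
grasp_force: 0.0
```

Run:
```python
from h import *
a=shot('top','t2.png')[130:220,220:340]; b=shot('scene','s2.png')[110:210,220:340]
a=cv2.resize(a,(400,300),interpolation=2);b=cv2.resize(b,(720,600),interpolation=2)
cv2.imwrite('pics/s2c.png',b[:,:,::-1])
```

```text
(no output)
```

View pics/s2c.png

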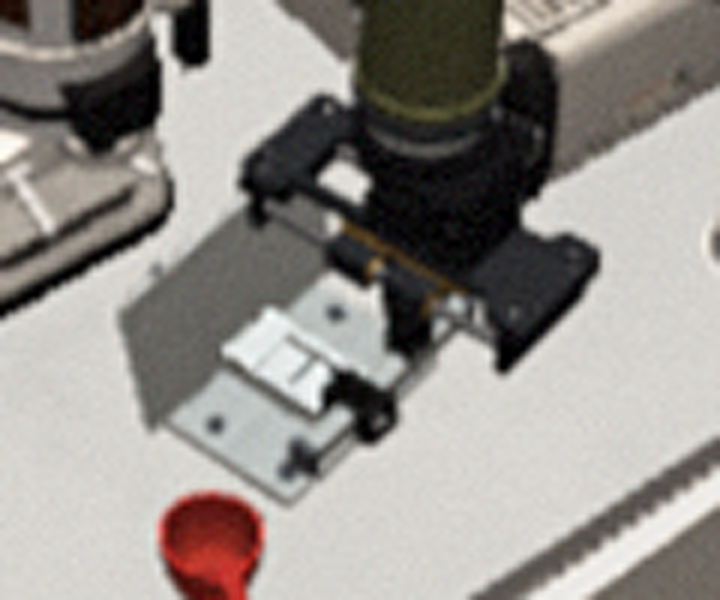

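Run:
```python
from h import *
o=env.get_obs();p=o['tool_pos'];print(p,o['grip_width'],o['force'])
s=np.array([ 0.5500279, -0.16362038,0.21939893]);m=1e-3
q=world(s,np.array([[-62,75,58],[-62,-75,58],[-62,-22,67],[-62,-22,49],[-62,-9,67],[-62,0,67]])*m)
print(((proj('scene',np.r_[q,[p,p+[0,0,.03],p+[0,0,.07]]])-[220,110])*6).round(0).tolist())
a=cv2.imread('pics/s2.png')[150:195,260:305]
c=cv2.imread('pics/t2.png')[165:200,250:290]
cv2.imwrite('pics/s2d.png',np.hstack([cv2.resize(a,(600,600),interpolation=2)]))
```

```text
[ 0.49440762 -0.19837839  0.04151843] 0.0004877704121119923 [-0.68175015 -0.06883083  0.07734255]
[[299.0, 457.0], [464.0, 298.0], [408.0, 342.0], [407.0, 363.0], [394.0, 355.0], [384.0, 365.0], [406.0, 371.0], [408.0, 337.0], [412.0, 289.0]]
```

View pics/s2d.png

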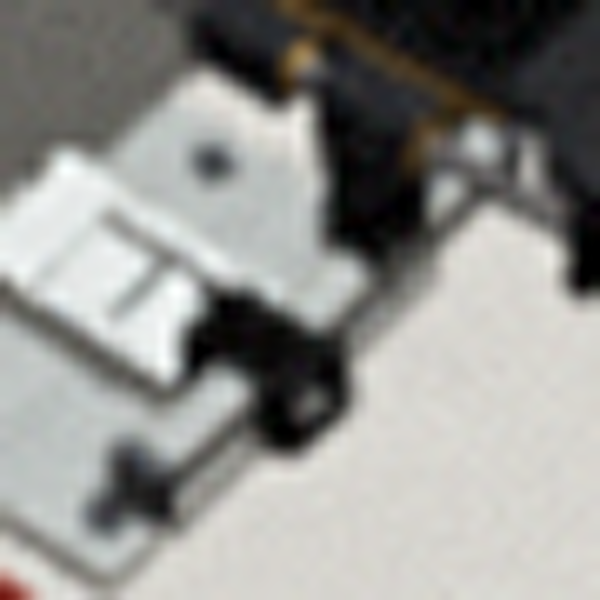

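Call:
apply_moves:
  moves:
    - [0, 0, 0, 0, 0, 0, 0.6]
    - [0, 0, 0, 0, 0, 0, 0.6]
    - [0, 0, 0, 0, 0, 0, 0.6]
    - [0, 0, 0, 0, 0, 0, 0.6]
    - [0, 0, 0, 0, 0, 0, 0.6]
    - [0, 0, 0.03, 0, 0, 0, 0.6]
    - [0, 0, 0.06, 0, 0, 0, 0.6]
    - [0, 0, 0.08, 0, 0, 0, 0.6]
    - [0, 0, 0.1, 0, 0, 0, 0.6]
    - [0, 0, 0.1, 0, 0, 0, 0.6]

```text
time_s: 5.4
tool_pos: [0.4938, -0.1981, 0.0207]
tool_rot: [-179.9, -0.1, 102.7]
force: [0.1, 0.0, 0.6]
grip_width: 0.0519
grasp_force: 0.0
```

Call:
apply_moves:
  moves:
    - [0, 0, 0, 0, 0, 0, 0]
    - [0, 0, 0, 0, 0, 0, 0]
    - [0, 0, 0, 0, 0, 0, 0]
    - [0, 0, 0, 0, 0, 0, 0]
    - [0, 0, 0, 0, 0, 0, 0]
    - [0, 0, 0, 0, 0, 0, 0]
  grip_force: 10

```text
time_s: 6.0
tool_pos: [0.4949, -0.1984, 0.0217]
tool_rot: [179.9, 0.0, 102.7]
force: [2.2, 0.6, -2.1]
grip_width: 0.0138
grasp_force: 10.0
```

Call:
apply_moves:
  moves:
    - [0, 0, 0, 0, 0, 0, 0.35]
    - [0, 0, 0, 0, 0, 0, 0.35]
    - [0, 0, 0, 0, 0, 0, 0.35]
    - [0, 0, 0.02, 0, 0, 0, 0.35]
    - [0, 0, 0.035, 0, 0, 0, 0.35]
    - [0, 0, 0.035, 0, 0, 0, 0.35]
    - [0, 0, 0.035, 0, 0, 0, 0]
    - [0, 0, 0.035, 0, 0, 0, 0]
    - [0, 0, 0.035, 0, 0, 0, 0]
    - [0, 0, 0.035, 0, 0, 0, 0]
    - [0, 0, 0.035, 0, 0, 0, 0]
  grip_force: 20

```text
time_s: 7.1
tool_pos: [0.4951, -0.1983, 0.0147]
tool_rot: [179.9, 0.0, 102.7]
force: [1.9, 0.6, -1.7]
grip_width: 0.0137
grasp_force: 20.0
```

Call:
apply_moves:
  moves:
    - [0, -0.03, 0, 0, 0, 0, 0]
    - [0, -0.06, 0, 0, 0, 0, 0]
    - [0, -0.1, 0, 0, 0, 0, 0]
    - [0, -0.14, 0, 0, 0, 0, 0]
    - [0, -0.17, 0, 0, 0, 0, 0]
    - [0, -0.2, 0, 0, 0, 0, 0]
    - [0, -0.2, 0, 0, 0, 0, 0]
    - [0, -0.2, 0, 0, 0, 0, 0]
    - [0, -0.2, 0, 0, 0, 0, 0]

```text
time_s: 8.0
tool_pos: [0.4564, -0.2068, 0.0147]
tool_rot: [179.9, 0.0, 102.7]
force: [6.1, -0.0, -5.7]
grip_width: 0.0138
grasp_force: 20.0
```

Run:
```python
from h import *
o=env.get_obs();print(o['tool_pos'],o['force'],o['grip_width'])
b=shot('scene','s3.png')[145:200,250:310]; a=shot('top','t3.png')[150:205,245:305]
im=np.hstack([cv2.resize(x,(400,366),interpolation=2) for x in(a,b)])
cv2.imwrite('pics/m3.png',im[:,:,::-1])
s=np.array([ 0.5500279, -0.16362038,0.21939893]);m=1e-3
q=world(s,np.array([[-45,0,24],[-45,12,24],[-45,22,28],[-45,-22,28]])*m)
print(((proj('top',q)-[245,150])*6.667).round(0).tolist(),((proj('scene',q)-[250,145])*6.667+[400,0]).round(0).tolist())
```

```text
[ 0.45642777 -0.20677099  0.01466613] [ 6.1240658  -0.03536368 -5.70913173] 0.01381745361000814
[[219.0, 240.0], [196.0, 244.0], [177.0, 247.0], [263.0, 230.0]] [[598.0, 210.0], [583.0, 224.0], [571.0, 231.0], [624.0, 180.0]]
```

View pics/m3.png

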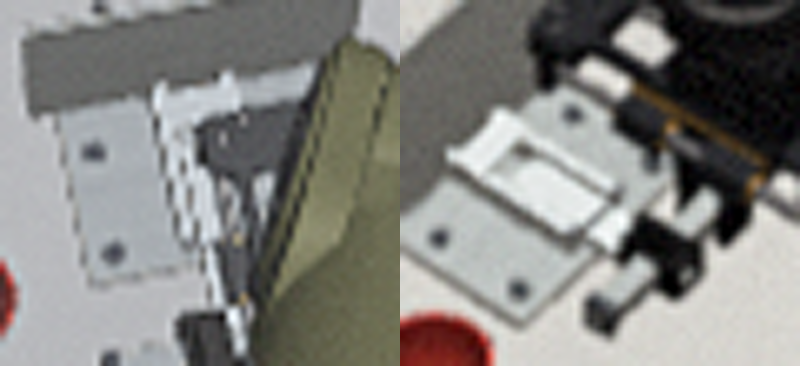

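Call:
apply_moves:
  moves:
    - [0, 0, 0, 0, 0, 0, 0]
    - [0, 0, 0, 0, 0, 0, 0]
    - [0, 0, 0, 0, 0, 0, 0]
    - [0.02, 0, 0, 0, 0, 0, 0]
    - [0.04, 0, 0, 0, 0, 0, 0]
    - [0.06, 0, 0, 0, 0, 0, 0]
    - [0.06, 0, 0, 0, 0, 0, 0]
  grip_force: 10

```text
time_s: 8.8
tool_pos: [0.4559, -0.2004, 0.0163]
tool_rot: [179.6, 0.5, 102.6]
force: [8.3, -8.7, -4.6]
grip_width: 0.0139
grasp_force: 10.0
```

Call:
apply_moves:
  moves:
    - [0.02, 0, 0, 0, 0, 0, 0]
    - [0.04, 0, 0, 0, 0, 0, 0]
    - [0.06, 0, 0, 0, 0, 0, 0]
    - [0.08, 0, 0, 0, 0, 0, 0]
    - [0.1, 0, 0, 0, 0, 0, 0]
    - [0.12, 0, 0, 0, 0, 0, 0]
    - [0.12, 0, 0, 0, 0, 0, 0]
  grip_force: 8

```text
time_s: 9.5
tool_pos: [0.4517, -0.1776, 0.0171]
tool_rot: [179.5, 0.6, 102.6]
force: [9.1, -9.5, -1.0]
grip_width: 0.0137
grasp_force: 9.0
```

Run:
```python
from h import *
o=env.get_obs();s=np.array([ 0.5500279, -0.16362038,0.21939893])
f=lambda p:R.from_euler('z',-s[2]).apply(np.array(p)-[s[0],s[1],0])
print(f(o['tool_pos']),f([0.4564,-.2068,.0147]),f([.4951,-.1983,.0147]),f([.4559,-.2004,0]),o['force'])
```

```text
[-0.09898503  0.00774446  0.0171278 ] [-0.10078124 -0.02176708  0.0147    ] [-0.06115897 -0.02189362  0.0147    ] [-0.09987633 -0.01541168  0.        ] [ 9.07309172 -9.51099938 -0.9640109 ]
```

Call:
apply_moves:
  moves:
    - [0.01, -0.01, 0, 0, 0, 0, 0]
    - [0.03, -0.01, 0, 0, 0, 0, 0]
    - [0.05, -0.01, 0, 0, 0, 0, 0]
    - [0.07, -0.01, 0, 0, 0, 0, 0]
    - [0.09, -0.01, 0, 0, 0, 0, 0]
    - [0.1, -0.012, 0, 0, 0, 0, 0]
    - [0.1, -0.012, 0, 0, 0, 0, 0]

```text
time_s: 10.2
tool_pos: [0.4455, -0.1588, 0.0172]
tool_rot: [179.5, 0.6, 102.5]
force: [9.4, -10.4, -2.0]
grip_width: 0.0138
grasp_force: 9.1
```

```bash
cat > st.py <<'E'
from h import *
o=env.get_obs();s=np.array([ 0.5500279, -0.16362038,0.21939893])
p=R.from_euler('z',-s[2]).apply(o['tool_pos']-[s[0],s[1],0])
F=R.from_euler('z',-s[2]).apply(o['force'])
print('leg',-p[0]-.06116,'y',p[1],'F',F)
E
python3 st.py
```

```text
leg 0.03981533002627392 y 0.027492183631944327 F [  6.93744491 -12.18709069  -2.00479719]
```

Call:
apply_moves:
  moves:
    - [0.01, 0, 0, 0, 0, 0, 0]
    - [0.02, 0, 0, 0, 0, 0, 0]
    - [0.03, 0, 0, 0, 0, 0, 0]
    - [0.04, 0, 0, 0, 0, 0, 0]
    - [0.04, 0, 0, 0, 0, 0, 0]
    - [0.04, 0, 0, 0, 0, 0, 0]

```text
time_s: 10.8
tool_pos: [0.4445, -0.1569, 0.0174]
tool_rot: [179.4, 1.0, 102.4]
force: [13.3, -23.4, -9.9]
grip_width: 0.0137
grasp_force: 18.9
```

```bash
python3 st.py
python3 - <<'E'
from h import *
b=shot('scene','s4.png')[145:205,250:310]; a=shot('top','t4.png')[160:220,235:295]
im=np.hstack([cv2.resize(x,(400,400),interpolation=2) for x in(a,b)])
cv2.imwrite('pics/m4.png',im[:,:,::-1])
E
```

```text
leg 0.04038549491339826 y 0.029504824175767278 F [  7.93034793 -25.74782625  -9.94355244]
```

View pics/m4.png

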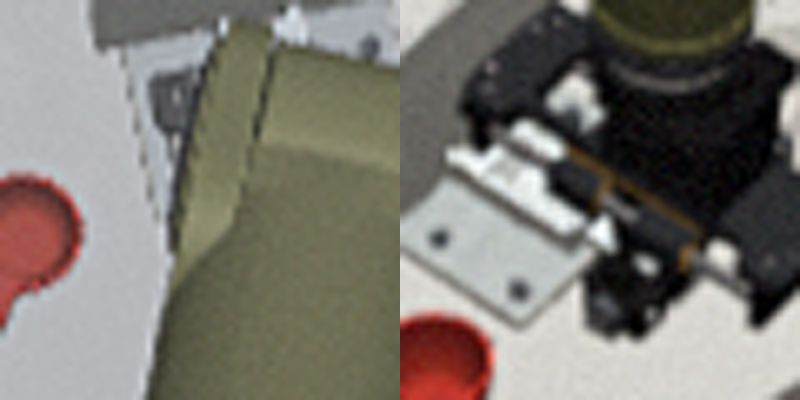

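Call:
apply_moves:
  moves:
    - [0, 0, 0, 0, 0, 0, 0]
    - [0, 0, 0, 0, 0, 0, 0]
    - [0, 0, 0, 0, 0, 0, 0]
    - [0, 0, 0, 0, 0, 0, 0]
    - [0, 0, 0, 0, 0, 0, 0]

```text
time_s: 11.4
tool_pos: [0.4445, -0.1569, 0.0174]
tool_rot: [179.4, 1.0, 102.4]
force: [13.7, -24.0, -9.2]
grip_width: 0.0139
grasp_force: 18.8
```

```bash
python3 st.py; python3 -c "
from cell import env
print(env.sign_off())"
```

```text
leg 0.0403714010094832 y 0.02953750235799117 F [  8.10011976 -26.40999432  -9.21020919]
the job is handed in; nothing more can be done
None
```

The job is handed in at 11.4 s with the crossbar still gripped, the leg at about 0.0404 m by the arm's position, and the lever apparently closed: the push force jumped from 12 to 26 N over the last 2 mm and the picture shows it at the left end. The sign-off gave no verdict.

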